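# Sweep the jar lids into the tray

### The arm

A 6-joint arm with a two-finger parallel gripper is mounted at the origin on the work surface. World frame = base frame: x ahead of the robot, y to its left, z up, the work surface at z = 0. Lengths are in m, angles in rad, forces in N, time in s.
With the tool pointing down it reaches from about 0.35 to 1 m from the base axis. Payload 7.1 kg.
Tool frame: the origin (TCP) lies at the very end of the fingers, on their centre line; the grasp point (between the pads) lies 19 mm behind it; z points along the fingers, y is the line along which they close (so a half turn about z gives the same grasp; the last joint's range is limited). The gripper opens to 85 mm and grips with 20 to 120 N. Pads are 22 mm wide; open, the fingers measure 114 mm over their backs; the gripper's body (76 mm by 85 mm) begins 54 mm behind the grasp point. The pads swing forward as they close: fully open they stand 13 mm farther back than shut.
Start: joints at [1.273, 0.423, 1.63, -0, 1.089, -0.019], TCP at [0.172, 0.601, 0.231] pointing down, gripper open.
Joint ranges: [-3, 3], [-0.9, 2.11], [0.09, 2.58], [-1.31, 4.45], [0.11, 2.69], [-2.54, 2.54]. Speed limits (rad/s): [2.39, 2.39, 3.01, 3.14, 3.14, 3.14].

### API

Orientations are given as a rotation vector (axis times angle).
In Python, from plant import env gives the robot as it stands.
- The arm moves only by the shell command python3 -m pendant 'ROWS'. ROWS is JSON, a list of rows, each a list of 3 entries, a list of its own where there are three numbers: the shift along the tool's x, y, z in m, then the turn, a rotation vector about the tool's x, y, z in rad, then the closure, from 0 (fully open) to 1 (shut). In form: [[[x, y, z], [ax, ay, az], grip], ...]. A call has 1 to 12 rows; each row shifts and turns the commanded pose from where the row before left it, along the tool's axes as they then stand; what a row does not reach is not made up. A row lasts 1/8 s, in which the tool goes at most 62.5 mm and 10.7 degrees, less where a joint would pass 70% of its speed; a pose out of reach is approached as far as the arm can. A call is refused whole if a number of a shift passes 0.0625 or a number of a turn 0.188, either way. A call with a gripper value outside its range is refused whole. The fingers move at their own pace and stop on an object; the grip force is fixed at half the most. Time passes only in rows, so rows that do not move let the fingers close. It gives the time, the measured TCP pose, the force, the opening and the grip force at its end, in the units of the state.
- env.get_obs(): the state, without advancing time (a new reading comes with each control period).
- env.get_image(name): name is "scene" or "side" or "wrist"; returns a dict with "frame" (480x640x3 uint8, blue, green, red), "depth" (480x640 float32, m along the optical axis (not along the pixel's ray), 0 where there is no reading), "fx", "fy", "cx", "cy" (pixels), "dist_coeffs" ([k1, k2, p1, p2, k3] as OpenCV has them; the pictures are not rectified), "world_from_camera" (4x4, takes a point from camera to world coordinates). Camera axes: x right, y up, looking along -z (the intrinsics and any distortion apply to the point x, -y, -z); pixel columns grow to the right and rows downward; lengths in m; the calibration is good to about 2 mm. A picture is of the moment at which its call begins.
- env.hand_in(): hands the job in; it is judged then, once.
Trained networks look in a picture, given as the dict that the camera call returned (one of the last four; its "shot" number tells which), for a name from the list of things; names that differ only in an ending like _2 or _b are one class to them, and where a whole thing is asked for, a point or a joint stands for the part that bears it (a point fixed in the world has none). Each returns a list of dicts, best first, with "score" (0 to 1); they miss things now and then, are a little off and sometimes report something else, mostly with a low value. They report only what shows in the picture. A call takes as long as a camera call. They do not tell look-alikes from the thing itself.
- env.boxes_of(picture, name): "extent" ([left, top, width, height] as shares, 0 to 1, of the picture: columns of its width, rows of its height, round what is visible of it).
The state is a dict: "time_s": time; "joints": joint angles; "dq": joint speeds; "joint_efforts": joint torques, N m; "tool_pos": TCP position; "eef_rot": TCP orientation; "contact_force": force on the tool from outside, world axes, zero at the start; "ft_torque": the same for the moment, N m; "finger_gap": finger opening in m; "gripper_force": force on a finger pad.
Only numpy, scipy, OpenCV 4.12 (cv2) and the standard library are available. Lean on these libraries where they do the work, as an engineer would, in place of code of your own. Each camera call takes 0.05 s, during which the arm holds its last target. There are 200 camera calls.

### The job

Three jar lids lie scattered on the pantry counter. With the fingertips, sweep all three along the counter and over the sloping lip into the open-fronted tray, so that each lies flat on its floor, wholly inside past the lip. Only push the lids, never pick one up, and do not disturb the two jars and the can.

Things in the scene. Friction and masses are not known exactly. Their poses are not given: they have to be found in the camera images.
- tray: low dark metal tray, fixed, open to its own -y (to the robot's right, give or take 0.2 rad). Inside: 250 mm along x, 140 mm deep along y; floor 2 mm thick; side and back walls 4 mm thick, 30 mm high. Origin: on the counter under the inner floor's centre; z up. Floor's front edge at y = -70 mm, then a lip sloping down to the counter over 21 mm; back wall's inner face at y = +70 mm.
- lid_a: metal screw lid of a jar, a plain flat disc 60 mm across and 14 mm high, about 30 g, lying loose on the counter; all three lids are alike. Origin: centre of its underside; z up. It slides without rolling when pushed on its rim.
- lid_b: metal screw lid of a jar, a plain flat disc 60 mm across and 14 mm high, about 30 g, lying loose on the counter; all three lids are alike. Origin: centre of its underside; z up. It slides without rolling when pushed on its rim.
- lid_c: metal screw lid of a jar, a plain flat disc 60 mm across and 14 mm high, about 30 g, lying loose on the counter; all three lids are alike. Origin: centre of its underside; z up. It slides without rolling when pushed on its rim.
- spice_jar: small closed spice jar, 48 mm across, 68 mm tall, 160 g. It stands upright and loose; leave it alone. Origin: centre of its underside.
- food_can: steel food can with a plain earth-brown label, 70 mm across, 70 mm tall, 300 g. It stands upright and loose; leave it alone. Origin: centre of its underside.
- jam_jar: closed jam jar with a metal lid on, 60 mm across, 70 mm tall, 280 g. It stands upright and loose; leave it alone. Origin: centre of its underside.
Not all that is in view belongs to the job. What is shaped like the lid_c but purple, red or turquoise is not meant.

How it is judged:
By the outcome, as a careful person would: the job done as asked, in the order asked, and still so for the second after the job is handed in, with the robot touching nothing.
It also fails if it takes over 69 s, if anything falls off the work surface, if the arm or the gripper's body presses on something with over 40 N, if the wrist force passes 120 N, or if a joint passes its speed limit or range.

## Working session

There is one attempt and no reset: what is moved stays moved. The work goes in short steps, Python scripts to look and compute and a shell command to move; the robot and the scene stay as the last step left them, time stands still between calls to the robot, and variables do not carry over. Pictures are saved under pics/ and viewed, at most 10 in all, crops included, and the job is handed in when it is done.

```bash
mkdir -p pics; ls; python3 - <<'E'
from plant import env
import cv2,numpy as np
o=env.get_obs();print({k:np.round(v,3).tolist() for k,v in o.items()})
a=env.get_image("scene");b=env.get_image("side")
cv2.imwrite("pics/scene.png",a["frame"]);cv2.imwrite("pics/side.png",b["frame"])
np.savez("scene.npz",**{k:v for k,v in a.items()});np.savez("side.npz",**b)
for p in(a,b):
  print(np.round(p["world_from_camera"],3).tolist(),p["fx"],p["dist_coeffs"])
  for n in["lid_a","tray","spice_jar","food_can","jam_jar"]:
    print(n,[(np.round(np.array(d["extent"])*[640,480,640,480]).tolist(),round(d["score"],2)) for d in env.boxes_of(p,n)])
E
```

```text
pics
{'time_s': 0.0, 'joints': [1.273, 0.424, 1.631, 0.0, 1.089, -0.019], 'dq': [-0.0, 0.0, 0.0, -0.0, 0.001, 0.001], 'joint_efforts': [0.002, -55.737, -28.175, 0.0, 0.007, -0.0], 'tool_pos': [0.172, 0.6, 0.231], 'eef_rot': [-0.436, -3.111, 0.002], 'contact_force': [-0.305, 0.154, -0.799], 'ft_torque': [-0.054, 0.001, 0.018], 'gripper_force': 0.0, 'finger_gap': 0.085}
[[0.515, -0.712, 0.478, 1.062], [0.857, 0.435, -0.277, -0.323], [-0.01, 0.552, 0.834, 0.929], [0.0, 0.0, 0.0, 1.0]] 564.3782569343532 [-0.16260729  0.          0.          0.          0.        ]
lid_a [([295.0, 236.0, 32.0, 33.0], 0.95), ([267.0, 325.0, 34.0, 31.0], 0.95), ([242.0, 272.0, 26.0, 30.0], 0.7), ([398.0, 290.0, 28.0, 27.0], 0.65), ([205.0, 232.0, 28.0, 25.0], 0.59), ([316.0, 274.0, 37.0, 34.0], 0.58), ([378.0, 132.0, 135.0, 121.0], 0.2)]
tray [([379.0, 132.0, 133.0, 121.0], 0.66)]
spice_jar [([124.0, 224.0, 35.0, 36.0], 0.59)]
food_can [([164.0, 313.0, 49.0, 50.0], 0.86)]
jam_jar [([344.0, 311.0, 42.0, 44.0], 0.71)]
[[-0.977, 0.15, -0.152, 0.397], [-0.214, -0.701, 0.68, 0.627], [-0.005, 0.697, 0.717, 0.738], [0.0, 0.0, 0.0, 1.0]] 510.5012198988471 [-0.00151521  0.          0.          0.          0.        ]
lid_a [([381.0, 198.0, 29.0, 22.0], 0.97), ([399.0, 296.0, 39.0, 32.0], 0.96), ([320.0, 194.0, 32.0, 23.0], 0.89), ([273.0, 227.0, 30.0, 26.0], 0.77), ([315.0, 240.0, 35.0, 24.0], 0.72), ([270.0, 183.0, 29.0, 24.0], 0.65), ([205.0, 259.0, 32.0, 31.0], 0.61), ([218.0, 196.0, 30.0, 41.0], 0.54)]
tray [([180.0, 332.0, 187.0, 129.0], 0.83)]
spice_jar [([424.0, 149.0, 20.0, 34.0], 0.82)]
food_can [([314.0, 131.0, 30.0, 44.0], 0.76)]
jam_jar [([217.0, 199.0, 30.0, 41.0], 0.77)]
```

View pics/scene.png

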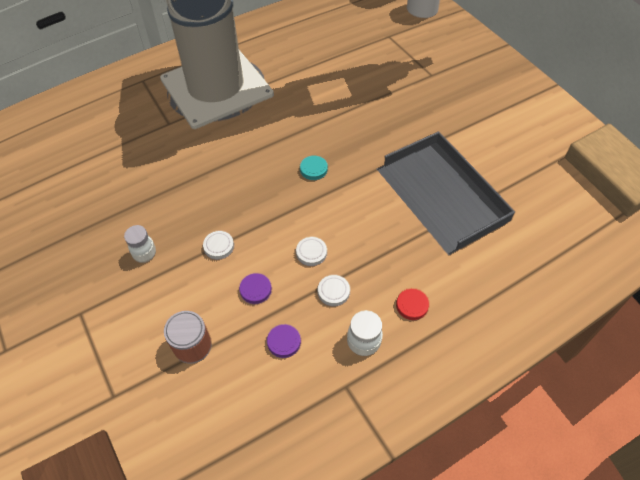

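View pics/side.png

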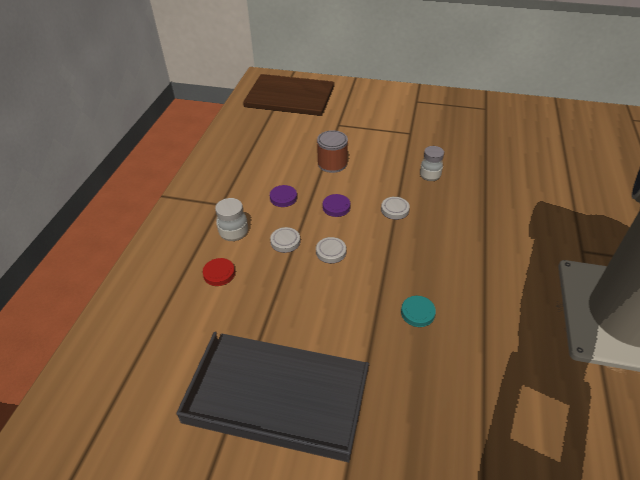

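The scene view shows three white lids at (218,245), (312,251) and (333,291). Purple look-alikes are at (256,289) and (284,341), red at (412,304), turquoise at (314,167). The white ones fit, since the other colours are excluded. The tray is at (447,190), the spice jar at (141,245), the can at (187,337) and the jam jar at (366,333). Next I measure positions and make one enlarged crop.

```bash
cat > h.py <<'E'
import numpy as np,cv2
def ray(p,uv):
    K=np.array([[p["fx"],0,p["cx"]],[0,p["fy"],p["cy"]],[0,0,1]],float)
    n=cv2.undistortPoints(np.array(uv,float).reshape(-1,1,2),K,np.array(p["dist_coeffs"],float))[:,0]
    T=p["world_from_camera"];d=np.c_[n[:,0],-n[:,1],-np.ones(len(n))]
    return T[:3,3],d@T[:3,:3].T
def onz(p,uv,z):
    o,d=ray(p,uv);return o+d*((z-o[2])/d[:,2])[:,None]
def cloud(p):
    v,u=np.mgrid[:480,:640];o,d=ray(p,np.c_[u.ravel(),v.ravel()])
    P=o+d*p["depth"].reshape(-1,1);P[p["depth"].ravel()==0]=np.nan
    return P.reshape(480,640,3)
def discs(p):
    """centres, colour of connected tops 9..19 mm high"""
    C=cloud(p);hsv=cv2.cvtColor(p["frame"],cv2.COLOR_BGR2HSV)
    m=((C[...,2]>.008)&(C[...,2]<.020)).astype(np.uint8)
    n,l,st,ce=cv2.connectedComponentsWithStats(m)
    out=[]
    for i in range(1,n):
        if 250<st[i,4]<1500:
            uv=np.argwhere(l==i)[:,::-1];P=C[l==i]
            (x,y),r=cv2.minEnclosingCircle(P[:,:2].astype(np.float32))
            out.append((np.round(ce[i]).astype(int).tolist(),np.round([x,y,r],4).tolist(),np.round(np.nanmedian(P,0),4).tolist(),np.median(p["frame"][l==i],0).tolist()))
    return out
E
python3 - <<'E'
from h import *
for f in("scene","side"):
    p=dict(np.load(f+".npz"));C=cloud(p);print(f)
    for d in discs(p):print(d)
    m=(C[...,2]>.05)&(C[...,2]<.08)&(C[...,0]>.25)
    n,l,st,ce=cv2.connectedComponentsWithStats(m.astype(np.uint8))
    for i in range(1,n):
        if st[i,4]>60:
            P=C[l==i];print("tall",ce[i].round(),P.min(0).round(3),P.max(0).round(3))
    # tray: walls tops around 30mm, dark
    b=[340,110,540,270] if f=="scene" else [170,320,380,470]
    m=np.zeros((480,640),bool);m[b[1]:b[3],b[0]:b[2]]=1
    w=m&(C[...,2]>.024)&(C[...,2]<.036)
    q=C[w];print(len(q));r=cv2.minAreaRect(q[:,:2].astype(np.float32));print(r,cv2.boxPoints(r).round(3).tolist(),np.median(q[:,2]))
p=dict(np.load("scene.npz"))
cv2.imwrite("pics/crop.png",cv2.resize(p["frame"][210:370,180:440],None,fx=3,fy=3)[:600,:800])
E
```

```text
scene
([44, 17], [-0.5782, -0.3097, 0.1413], [-0.5788, -0.3041, 0.0126], [113.0, 120.0, 120.0])
([603, 27], [0.3233, 1.0461, 0.1449], [0.3283, 1.0498, 0.0142], [101.0, 107.0, 107.0])
([452, 167], [0.5528, 0.2747, 0.1424], [0.5046, 0.342, 0.0138], [48.0, 47.0, 47.0])
([599, 186], [0.7204, 0.5875, 0.1006], [0.7301, 0.5706, 0.014], [49.0, 68.0, 82.0])
([313, 166], [0.3608, 0.0666, 0.0327], [0.3642, 0.065, 0.0138], [175.0, 181.0, 72.0])
([218, 244], [0.4361, -0.1941, 0.0314], [0.4383, -0.194, 0.0137], [220.0, 226.0, 229.0])
([311, 250], [0.5429, -0.0457, 0.031], [0.5452, -0.0463, 0.0136], [224.0, 230.0, 233.0])
([255, 288], [0.5609, -0.1759, 0.0306], [0.5621, -0.1768, 0.0134], [166.0, 73.0, 135.0])
([333, 289], [0.6391, -0.0535, 0.0308], [0.6405, -0.0548, 0.0136], [227.0, 232.5, 235.0])
([413, 303], [0.7392, 0.0561, 0.0308], [0.74, 0.0536, 0.0139], [67.0, 70.0, 226.0])
([283, 340], [0.6801, -0.1816, 0.0304], [0.6809, -0.1822, 0.0142], [169.0, 76.0, 138.0])
tall [616.  17.] [0.252 1.04  0.05 ] [0.447 1.059 0.08 ]
tall [136. 236.] [ 0.348 -0.351  0.05 ] [ 0.394 -0.308  0.072]
tall [185. 33
[... 1126 characters left out ...]
[265, 438], [0.5598, 0.3442, 0.1292], [0.5548, 0.3468, 0.0142], [47.0, 48.0, 50.0])
tall [11.  7.] [ 1.795 -0.95   0.05 ] [ 1.817 -0.782  0.08 ]
tall [371.  12.] [ 0.25  -1.066  0.05 ] [ 1.05  -1.033  0.08 ]
tall [332. 142.] [ 0.564 -0.364  0.05 ] [ 0.633 -0.287  0.072]
tall [434. 154.] [ 0.348 -0.35   0.05 ] [ 0.391 -0.304  0.069]
tall [229. 209.] [ 0.723 -0.087  0.05 ] [ 0.775 -0.031  0.07 ]
1600
((0.558840274810791, 0.27533870935440063), (0.14717546105384827, 0.2602062523365021), 89.22212219238281) [[0.42800000309944153, 0.20399999618530273], [0.6880000233650208, 0.20000000298023224], [0.6899999976158142, 0.34700000286102295], [0.4300000071525574, 0.35100001096725464]] 0.03049680204767996
```

View pics/crop.png

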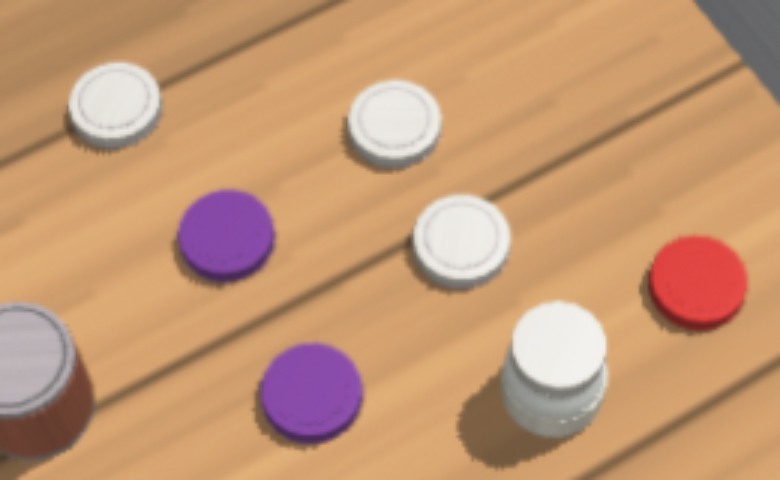

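The crop confirms three plain white lids; purple and red are the look-alikes. Measured:
- **Lids (m):** (0.437,-0.193), (0.542,-0.045) and (0.639,-0.053), top z ≈ 0.014, diameter about 62 mm, which fits.
- **Tray:** centre about (0.560,0.276), yaw ≈ -0.017, outer 258 mm wide, which fits.

The plan is to half-close the fingers and use them as a two-point pusher with tool x along world +y.

```bash
python3 -m pendant '[[[0,0,0],[0,0,0.18],0.5],[[0,0,0],[0,0,0.18],0.5],[[0,0,0],[0,0,0.18],0.5],[[0,0,0],[0,0,0.18],0.5],[[0,0,0],[0,0,0.18],0.5],[[0,0,0],[0,0,0.18],0.5],[[0,0,0],[0,0,0.18],0.5],[[0,0,0],[0,0,0.02],0.5]]'
```

```text
time_s: 1.6
tool_pos: [0.172, 0.6009, 0.2314]
eef_rot: [-2.207, -2.235, -0.0]
contact_force: [-0.2, -1.0, 0.2]
finger_gap: 0.0427
gripper_force: 0.0
```

```bash
python3 -m pendant '[[[-0.03,0.02,0],[0,0,0],0.5],[[-0.052,0.033,0],[0,0,0],0.5],[[-0.052,0.033,0],[0,0,0],0.5],[[-0.052,0.033,0],[0,0,0],0.5],[[-0.052,0.033,0],[0,0,0],0.5],[[-0.052,0.033,0],[0,0,0],0.5],[[-0.052,0.033,0],[0,0,0],0.5],[[-0.052,0.033,0],[0,0,0],0.5],[[-0.052,0.033,0],[0,0,0],0.5],[[-0.052,0.033,0],[0,0,0],0.5],[[-0.052,0.033,0],[0,0,0],0.5],[[-0.052,0.033,0],[0,0,0],0.5]]'
```

```text
time_s: 3.1
tool_pos: [0.5632, 0.0016, 0.2316]
eef_rot: [2.204, 2.238, 0.001]
contact_force: [0.9, 1.1, -0.4]
finger_gap: 0.0426
gripper_force: 0.0
```

```bash
python3 -m pendant '[[[-0.045,0.027,0],[0,0,0],0.5],[[-0.045,0.027,0.01],[0,0,0],0.5],[[-0.033,0.02,0.04],[0,0,0],0.5],[[0,0,0.05],[0,0,0],0.5],[[0,0,0.05],[0,0,0],0.5],[[0,0,0.03],[0,0,0],0.5],[[0,0,0.02],[0,0,0],0.5],[[0,0,0],[0,0,0],0.5],[[0,0,0],[0,0,0],0.5]]'; python3 - <<'E'
from plant import env
from h import *
p=env.get_image("wrist");cv2.imwrite("pics/w1.png",p["frame"])
s=env.get_image("scene");cv2.imwrite("pics/s1.png",s["frame"])
for d in discs(s):print(d)
# lowest points of the fingers seen by scene cam
E
```

```text
time_s: 4.22
tool_pos: [0.6387, -0.1188, 0.0326]
eef_rot: [2.206, 2.234, 0.002]
contact_force: [-0.2, 0.1, 1.1]
finger_gap: 0.0427
gripper_force: 0.0
([45, 17], [-0.5799, -0.3084, 0.143], [-0.5794, -0.3001, 0.013], [122.0, 129.0, 129.0])
([604, 27], [0.3192, 1.0504, 0.1443], [0.3356, 1.0502, 0.0143], [108.0, 115.0, 115.0])
([190, 100], [0.0014, -0.0663, 0.1156], [0.0386, -0.078, 0.0115], [133.0, 145.0, 150.0])
([451, 167], [0.5535, 0.2741, 0.1429], [0.4942, 0.342, 0.014], [52.0, 51.0, 51.0])
([598, 185], [0.7213, 0.5853, 0.1001], [0.724, 0.5704, 0.014], [53.0, 73.0, 88.0])
([218, 244], [0.4366, -0.1925, 0.0317], [0.4384, -0.194, 0.0138], [230.0, 235.0, 237.0])
([255, 288], [0.5605, -0.1763, 0.0305], [0.5619, -0.1769, 0.0133], [178.0, 78.0, 145.0])
([334, 289], [0.6384, -0.0544, 0.0309], [0.6397, -0.0527, 0.0137], [236.0, 240.0, 242.0])
([412, 303], [0.7392, 0.0557, 0.0307], [0.7401, 0.0534, 0.0139], [72.0, 75.0, 235.0])
([283, 340], [0.6795, -0.1811, 0.0307], [0.681, -0.1824, 0.0141], [103.0, 48.0, 84.0])
```

View pics/w1.png

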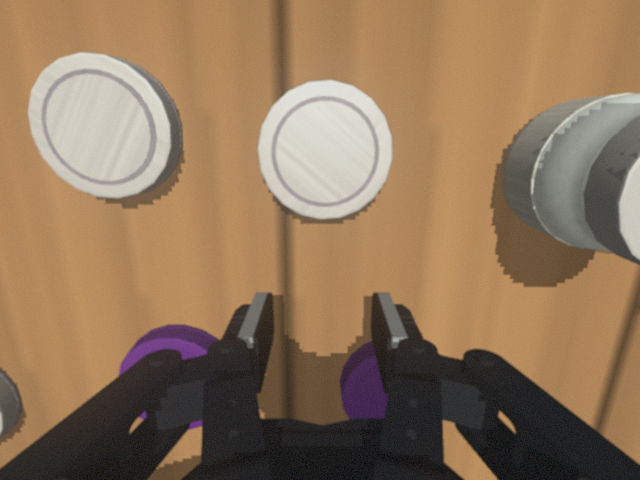

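The wrist view shows the target lid (325,150) centred ahead of the two fingertips (260,300) and (385,300). The jam jar (590,180) is well clear.

```bash
python3 - <<'E'
from plant import env
from h import *
p=env.get_image("side");C=cloud(p)
m=(abs(C[...,0]-.639)<.045)&(abs(C[...,1]+.115)<.03)&(C[...,2]>.012)&(C[...,2]<.06)&(p["frame"].max(2)<90)
q=C[m];print(len(q))
for a,b in((.59,.62),(.655,.69)):
    r=q[(q[:,0]>a)&(q[:,0]<b)]
    if len(r):print(np.percentile(r[:,2],[0,2,5,10,50]).round(4),r[:,1].max().round(4),r[:,0].min().round(3),r[:,0].max().round(3))
E
```

```text
125
[0.0322 0.0374 0.0389 0.0406 0.0501] -0.1071 0.602 0.616
[0.0317 0.0328 0.0352 0.0378 0.0474] -0.1054 0.658 0.672
```

```bash
python3 -m pendant '[[[0,0,0.015],[0,0,0],0.5],[[0,0,0.009],[0,0,0],0.5],[[0,0,0.004],[0,0,0],0.5],[[0,0,0],[0,0,0],0.5]]'
```

```text
time_s: 4.88
tool_pos: [0.6373, -0.1185, 0.0026]
eef_rot: [-2.207, -2.234, 0.001]
contact_force: [-0.0, 0.9, -0.2]
finger_gap: 0.0427
gripper_force: 0.0
```

```bash
python3 -m pendant '[[[0.012,0,0],[0,0,0],0.5],[[0.012,0,0],[0,0,0],0.5],[[0.009,0,0],[0,0,0],0.5],[[0.009,0,0],[0,0,0],0.5],[[0.012,0,0],[0,0,0],0.5],[[0.012,0,0],[0,0,0],0.5],[[0.012,0,0],[0,0,0],0.5],[[0.012,0,0],[0,0,0],0.5],[[0.012,0,0],[0,0,0],0.5],[[0.012,0,0],[0,0,0],0.5],[[0.012,0,0],[0,0,0],0.5],[[0.012,0,0],[0,0,0],0.5]]'; python3 - <<'E'
from plant import env
from h import *
p=env.get_image("side");cv2.imwrite("pics/s2.png",p["frame"])
for d in discs(p):print(d)
E
```

```text
time_s: 6.38
tool_pos: [0.636, 0.0202, 0.0033]
eef_rot: [2.208, 2.235, 0.0]
contact_force: [0.0, -1.0, -0.2]
finger_gap: 0.0425
gripper_force: 0.2
([477, 37], [0.285, -1.0511, 0.26], [0.2778, -1.0506, 0.0139], [129.0, 138.0, 138.0])
([336, 203], [0.5572, -0.1762, 0.0317], [0.5577, -0.1722, 0.012], [63.0, 29.0, 54.0])
([395, 206], [0.4348, -0.1938, 0.032], [0.4331, -0.1898, 0.0121], [87.0, 91.0, 96.0])
([331, 248], [0.5416, -0.0436, 0.0309], [0.5411, -0.0414, 0.0122], [161.0, 169.0, 175.0])
([272, 276], [0.6313, 0.0419, 0.0415], [0.6327, 0.0518, 0.0122], [160.0, 168.0, 175.0])
([218, 270], [0.7368, 0.0546, 0.0317], [0.7361, 0.0574, 0.012], [30.0, 37.0, 162.0])
([418, 309], [0.3615, 0.0683, 0.0313], [0.3602, 0.0706, 0.0125], [123.0, 128.0, 45.0])
([265, 438], [0.5593, 0.3452, 0.1287], [0.5556, 0.3469, 0.0139], [51.0, 51.0, 54.0])
```

View pics/s2.png

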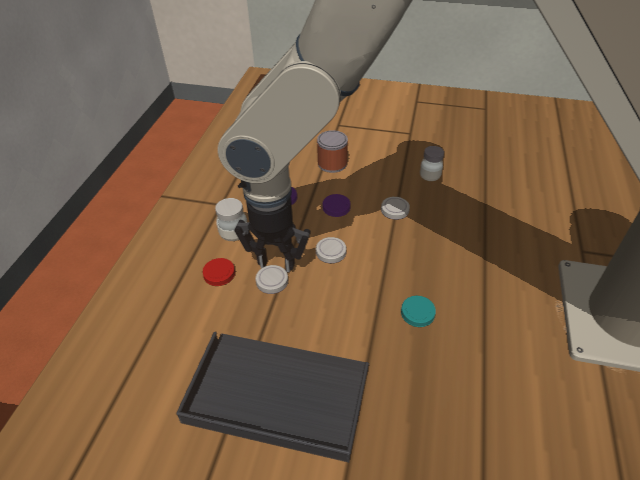

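The side view shows the lid (272,279) pushed snugly ahead of both fingertips, with nothing else touched. Continue.

```bash
python3 -m pendant '[[[0.012,0,0],[0,0,0],0.5],[[0.012,0,0],[0,0,0],0.5],[[0.012,0,0],[0,0,0],0.5],[[0.012,0,0],[0,0,0],0.5],[[0.012,0,0],[0,0,0],0.5],[[0.012,0,0],[0,0,0],0.5],[[0.012,0,0],[0,0,0],0.5],[[0.012,0,0],[0,0,0],0.5],[[0.012,0,0],[0,0,0],0.5],[[0.012,0,0],[0,0,0],0.5],[[0.012,0,0],[0,0,0],0.5],[[0.012,0,0],[0,0,0],0.5]]'; python3 -m pendant '[[[0.012,0,0],[0,0,0],0.5],[[0.012,0,0],[0,0,0],0.5],[[0.012,0,0],[0,0,0],0.5],[[0.012,0,0],[0,0,0],0.5],[[0.012,0,0],[0,0,0],0.5],[[0.012,0,0],[0,0,0],0.5],[[0.009,0,0],[0,0,0],0.5],[[0.004,0,0],[0,0,0],0.5],[[0,0,0],[0,0,0],0.5]]'; python3 - <<'E'
from plant import env
from h import *
p=env.get_image("side");cv2.imwrite("pics/s3.png",p["frame"][200:480,120:480])
C=cloud(p);m=(p["frame"].min(2)>120)&(C[...,1]>.15)&(C[...,1]<.35)&(C[...,2]<.03);print(m.sum(),np.nanmedian(C[m],0),C[m].min(0),C[m].max(0))
for d in discs(p):print(d)
E
```

```text
time_s: 7.92
tool_pos: [0.6343, 0.1642, 0.0034]
eef_rot: [2.208, 2.235, 0.0]
contact_force: [0.5, -1.5, 0.4]
finger_gap: 0.0425
gripper_force: 0.2
time_s: 9.05
tool_pos: [0.6332, 0.2485, 0.0033]
eef_rot: [2.208, 2.235, -0.0]
contact_force: [0.1, -0.4, 0.3]
finger_gap: 0.0427
gripper_force: 0.0
1077 [0.63041624 0.28398234 0.01445868] [ 0.6023551   0.25211276 -0.00113316] [0.66542435 0.31183739 0.01883488]
([517, 41], [0.156, -1.0496, 0.21], [0.1525, -1.0506, 0.014], [128.0, 138.0, 138.0])
([260, 90], [0.8552, -0.5967, 0.0853], [0.8604, -0.5828, 0.0148], [32.0, 50.0, 78.0])
([336, 203], [0.5574, -0.1754, 0.0315], [0.5576, -0.1718, 0.012], [117.0, 48.0, 95.0])
([395, 206], [0.4343, -0.1922, 0.031], [0.433, -0.1906, 0.0122], [86.0, 90.0, 95.0])
([331, 248], [0.5412, -0.0449, 0.0316], [0.5412, -0.0415, 0.0122], [86.0, 90.0, 95.0])
([418, 309], [0.3597, 0.0683, 0.0308], [0.3602, 0.0707, 0.0126], [123.0, 128.0, 44.0])
([231, 387], [0.6316, 0.2716, 0.0403], [0.63, 0.2822, 0.0144], [160.0, 167.0, 173.0])
([266, 438], [0.5596, 0.3445, 0.1291], [0.5518, 0.3469, 0.0142], [51.0, 51.0, 54.0])
```

View pics/s3.png

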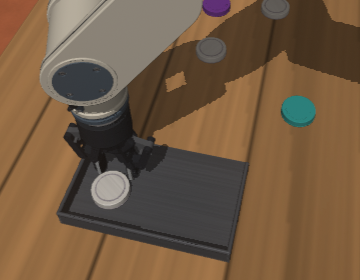

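The crop shows the first lid (110,188) flat in the tray, centre about (0.632,0.283). Next is the second lid.

```bash
python3 -m pendant '[[[-0.02,0,0],[0,0,0],0.5],[[0,0,-0.03],[0,0,0],0.5],[[-0.02,-0.005,-0.03],[0,0,0],0.5],[[-0.05,-0.015,0],[0,0,0],0.5],[[-0.05,-0.015,0],[0,0,0],0.5],[[-0.05,-0.015,0],[0,0,0],0.5],[[-0.05,-0.015,0],[0,0,0],0.5],[[-0.05,-0.015,0],[0,0,0],0.5],[[-0.05,-0.015,0],[0,0,0],0.5],[[-0.019,0,0],[0,0,0],0.5],[[0,0,0],[0,0,0.036],0.5],[[0,0,0],[0,0,0],0.5]]'
```

```text
time_s: 10.6
tool_pos: [0.5426, -0.1114, 0.0633]
eef_rot: [-2.248, -2.194, -0.0]
contact_force: [-0.1, 0.2, -0.5]
finger_gap: 0.0426
gripper_force: 0.0
```

```bash
python3 -m pendant '[[[0,0,0.03],[0,0,0],0.5],[[0,0,0.02],[0,0,0],0.5],[[0,0,0.01],[0,0,0],0.5],[[0,0,0],[0,0,0],0.5],[[0.012,0,0],[0,0,0],0.5],[[0.012,0,0],[0,0,0],0.5],[[0.009,0,0],[0,0,0],0.5],[[0.009,0,0],[0,0,0],0.5],[[0.012,0,0],[0,0,0],0.5],[[0.012,0,0],[0,0,0],0.5],[[0.012,0,0],[0,0,0],0.5],[[0.012,0,0],[0,0,0],0.5]]'; python3 -m pendant '[[[0.012,0,0],[0,0,0],0.5],[[0.012,0,0],[0,0,0],0.5],[[0.012,0,0],[0,0,0],0.5],[[0.012,0,0],[0,0,0],0.5],[[0.012,0,0],[0,0,0],0.5],[[0.012,0,0],[0,0,0],0.5],[[0.012,0,0],[0,0,0],0.5],[[0.012,0,0],[0,0,0],0.5],[[0.012,0,0],[0,0,0],0.5],[[0.012,0,0],[0,0,0],0.5],[[0.012,0,0],[0,0,0],0.5],[[0.012,0,0],[0,0,0],0.5]]'; python3 - <<'E'
from plant import env
from h import *
for d in discs(env.get_image("side")):print(d)
E
```

```text
time_s: 12.1
tool_pos: [0.5447, -0.0209, 0.0033]
eef_rot: [2.248, 2.195, 0.0]
contact_force: [1.2, -0.1, -0.0]
finger_gap: 0.0426
gripper_force: 0.3
time_s: 13.6
tool_pos: [0.5482, 0.123, 0.0033]
eef_rot: [-2.248, -2.195, 0.0]
contact_force: [0.2, -1.0, 0.1]
finger_gap: 0.0428
gripper_force: 0.3
([303, 22], [0.8634, -1.0522, 0.1841], [0.8574, -1.0502, 0.014], [129.0, 138.0, 139.0])
([542, 43], [0.0781, -1.0505, 0.2334], [0.0793, -1.0506, 0.0138], [128.0, 137.0, 137.0])
([395, 206], [0.4333, -0.1922, 0.0319], [0.4332, -0.1898, 0.012], [86.0, 90.0, 94.0])
([218, 270], [0.7371, 0.0551, 0.0314], [0.7365, 0.0582, 0.0122], [30.0, 37.0, 162.0])
([418, 309], [0.3609, 0.0682, 0.0311], [0.3602, 0.0706, 0.0125], [123.0, 128.0, 44.0])
([303, 330], [0.5451, 0.1458, 0.0395], [0.5467, 0.1553, 0.0126], [160.0, 168.0, 174.0])
([230, 388], [0.6305, 0.2814, 0.0309], [0.6298, 0.2839, 0.0144], [160.0, 167.0, 173.0])
([263, 438], [0.5597, 0.3449, 0.1292], [0.5572, 0.3469, 0.0139], [51.0, 52.0, 54.0])
```

```bash
python3 -m pendant '[[[0.012,0,0],[0,0,0],0.5],[[0.012,0,0],[0,0,0],0.5],[[0.012,0,0],[0,0,0],0.5],[[0.012,0,0],[0,0,0],0.5],[[0.012,0,0],[0,0,0],0.5],[[0.012,0,0],[0,0,0],0.5],[[0.012,0,0],[0,0,0],0.5],[[0.012,0,0],[0,0,0],0.5],[[0.012,0,0],[0,0,0],0.5],[[0.012,0,0],[0,0,0],0.5],[[0.007,0,0],[0,0,0],0.5],[[0,0,0],[0,0,0],0.5]]';  python3 -m pendant '[[[-0.02,0,0],[0,0,0],0.5],[[0,0,-0.03],[0,0,0],0.5],[[-0.001,0,-0.03],[0,0,0],0.5],[[-0.05,-0.011,0],[0,0,0],0.5],[[-0.05,-0.011,0],[0,0,0],0.5],[[-0.05,-0.011,0],[0,0,0],0.5],[[-0.05,-0.011,0],[0,0,0],0.5],[[-0.05,-0.011,0],[0,0,0],0.5],[[-0.05,-0.011,0],[0,0,0],0.5],[[-0.05,-0.011,0],[0,0,0],0.5],[[-0.05,-0.011,0],[0,0,0],0.5],[[-0.05,-0.011,0],[0,0,0],0.5]]'; python3 -m pendant '[[[-0.04,-0.01,0],[0,0,0],0.5],[[0,0,0],[0,0,0.053],0.5],[[0,0,0],[0,0,0],0.5]]'; python3 - <<'E'
from plant import env
from h import *
for d in discs(env.get_image("side")):print(d)
p=env.get_image("wrist");cv2.imwrite("pics/w2.png",p["frame"])
E
```

```text
time_s: 15.15
tool_pos: [0.5512, 0.2497, 0.0033]
eef_rot: [2.247, 2.195, 0.0]
contact_force: [-0.3, 0.2, -1.1]
finger_gap: 0.043
gripper_force: 0.0
time_s: 16.65
tool_pos: [0.4391, -0.2217, 0.0634]
eef_rot: [-2.249, -2.193, 0.0]
contact_force: [0.6, 0.5, 0.2]
finger_gap: 0.0422
gripper_force: 0.0
time_s: 17.02
tool_pos: [0.4285, -0.2601, 0.0633]
eef_rot: [-2.307, -2.132, 0.0]
contact_force: [0.0, 1.0, -1.0]
finger_gap: 0.0433
gripper_force: 0.0
([314, 23], [0.8213, -1.0532, 0.2266], [0.8177, -1.0508, 0.0138], [126.0, 136.0, 136.0])
([526, 41], [0.1251, -1.0497, 0.2027], [0.1279, -1.0508, 0.0138], [126.0, 135.0, 136.0])
([283, 194], [0.6775, -0.1804, 0.0313], [0.6769, -0.1778, 0.012], [115.0, 47.0, 95.0])
([336, 203], [0.5587, -0.175, 0.0319], [0.5571, -0.1726, 0.0118], [115.0, 47.0, 95.0])
([395, 206], [0.4333, -0.1931, 0.0308], [0.4334, -0.1899, 0.012], [158.0, 166.0, 172.0])
([218, 270], [0.7369, 0.0553, 0.0307], [0.7365, 0.0572, 0.012], [29.0, 36.0, 159.0])
([418, 309], [0.3606, 0.0679, 0.0309], [0.3602, 0.0705, 0.0125], [120.0, 125.0, 44.0])
([230, 389], [0.6311, 0.2818, 0.0304], [0.6298, 0.2839, 0.0144], [157.0, 164.0, 170.0])
([280, 400], [0.5512, 0.2833, 0.0307], [0.5495, 0.2854, 0.0146], [157.0, 164.0, 170.0])
([264, 438], [0.5596, 0.3472, 0.1287], [0.5573, 0.3468, 0.014], [51.0, 51.0, 53.0])
```

View pics/w2.png

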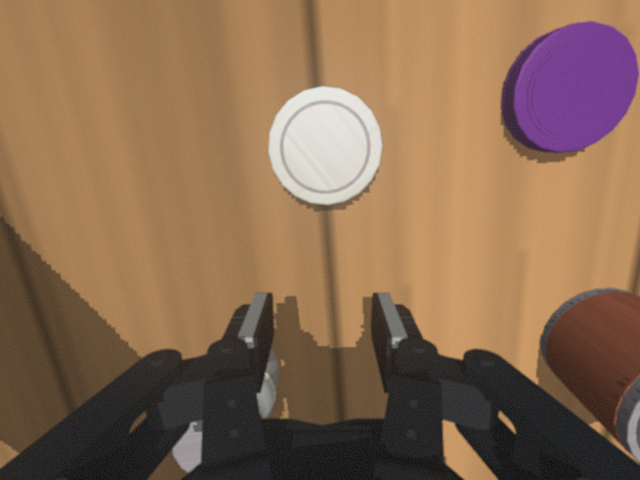

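The wrist view shows the third lid (325,147) centred ahead of the fingers. The second lid is in the tray at (0.551,0.283). I move 15 mm forward, away from the spice jar, and turn slightly more so the fingers clear the tray's side wall (final x about 0.484).

```bash
python3 -m pendant '[[[0.015,0,0],[0,0,0.03],0.5],[[0,0,0.03],[0,0,0],0.5],[[0,0,0.02],[0,0,0],0.5],[[0,0,0.01],[0,0,0],0.5],[[0,0,0],[0,0,0],0.5],[[0.009,0,0],[0,0,0],0.5],[[0.009,0,0],[0,0,0],0.5],[[0.009,0,0],[0,0,0],0.5],[[0.012,0,0],[0,0,0],0.5],[[0.012,0,0],[0,0,0],0.5],[[0.012,0,0],[0,0,0],0.5],[[0.012,0,0],[0,0,0],0.5]]'; python3 -m pendant '[[[0.012,0,0],[0,0,0],0.5],[[0.012,0,0],[0,0,0],0.5],[[0.012,0,0],[0,0,0],0.5],[[0.012,0,0],[0,0,0],0.5],[[0.012,0,0],[0,0,0],0.5],[[0.012,0,0],[0,0,0],0.5],[[0.012,0,0],[0,0,0],0.5],[[0.012,0,0],[0,0,0],0.5],[[0.012,0,0],[0,0,0],0.5],[[0.012,0,0],[0,0,0],0.5],[[0.012,0,0],[0,0,0],0.5],[[0.012,0,0],[0,0,0],0.5]]';python3 -m pendant '[[[0.012,0,0],[0,0,0],0.5],[[0.012,0,0],[0,0,0],0.5],[[0.012,0,0],[0,0,0],0.5],[[0.012,0,0],[0,0,0],0.5],[[0.012,0,0],[0,0,0],0.5],[[0.012,0,0],[0,0,0],0.5],[[0.012,0,0],[0,0,0],0.5],[[0.012,0,0],[0,0,0],0.5],[[0.012,0,0],[0,0,0],0.5],[[0.012,0,0],[0,0,0],0.5],[[0.012,0,0],[0,0,0],0.5],[[0.012,0,0],[0,0,0],0.5]]'; python3 - <<'E'
from plant import env
from h import *
for d in discs(env.get_image("side")):print(d)
E
```

```text
time_s: 18.62
tool_pos: [0.4392, -0.1687, 0.0033]
eef_rot: [2.337, 2.1, -0.0]
contact_force: [-0.3, -0.4, 1.0]
finger_gap: 0.0425
gripper_force: 0.3
time_s: 20.12
tool_pos: [0.4546, -0.0256, 0.0033]
eef_rot: [-2.337, -2.1, 0.0]
contact_force: [0.0, 0.0, -0.2]
finger_gap: 0.0425
gripper_force: 0.3
time_s: 21.62
tool_pos: [0.47, 0.1176, 0.0033]
eef_rot: [2.337, 2.1, 0.0]
contact_force: [0.1, -0.4, 0.8]
finger_gap: 0.0421
gripper_force: 0.3
([328, 24], [0.7799, -1.0492, 0.2684], [0.7675, -1.0504, 0.014], [126.0, 136.0, 136.0])
([578, 46], [-0.0317, -1.0523, 0.1802], [-0.0288, -1.0505, 0.014], [124.0, 133.0, 133.0])
([283, 194], [0.6772, -0.1808, 0.0313], [0.6773, -0.1786, 0.0118], [115.0, 47.0, 95.0])
([218, 270], [0.7382, 0.0563, 0.032], [0.736, 0.0573, 0.0121], [29.0, 36.0, 159.0])
([418, 309], [0.3607, 0.0679, 0.0308], [0.3603, 0.0703, 0.0125], [120.0, 125.0, 42.0])
([348, 336], [0.4713, 0.1416, 0.0386], [0.4715, 0.15, 0.0125], [157.0, 165.0, 171.0])
([230, 388], [0.6306, 0.2823, 0.031], [0.6297, 0.2839, 0.0144], [157.0, 165.0, 170.0])
([280, 400], [0.5498, 0.2828, 0.0305], [0.5497, 0.2852, 0.0144], [157.0, 164.0, 170.0])
([264, 438], [0.5596, 0.345, 0.1291], [0.5547, 0.3468, 0.014], [51.0, 51.0, 53.0])
```

```bash
python3 -m pendant '[[[0.012,0,0],[0,0,0],0.5],[[0.012,0,0],[0,0,0],0.5],[[0.012,0,0],[0,0,0],0.5],[[0.012,0,0],[0,0,0],0.5],[[0.012,0,0],[0,0,0],0.5],[[0.012,0,0],[0,0,0],0.5],[[0.012,0,0],[0,0,0],0.5],[[0.012,0,0],[0,0,0],0.5],[[0.012,0,0],[0,0,0],0.5],[[0.012,0,0],[0,0,0],0.5],[[0.009,0,0],[0,0,0],0.5],[[0,0,0],[0,0,0],0.5]]'; python3 -m pendant '[[[-0.02,0,0],[0,0,0],0.5],[[0,0,-0.03],[0,0,0],0.5],[[0,0,-0.04],[0,0,0],0.5],[[-0.05,0,-0.05],[0,0,0],0.5],[[-0.05,0,-0.05],[0,0,0],0.5],[[-0.05,0,0],[0,0,0],0.5],[[0,0,0],[0,0,0],0.5],[[0,0,0],[0,0,0],0.5]]'; python3 - <<'E'
from plant import env
from h import *
for f in("side","scene"):
    p=env.get_image(f);cv2.imwrite(f"pics/end_{f}.png",p["frame"]);print(f)
    for d in discs(p):print(d)
    C=cloud(p);m=(C[...,2]>.05)&(C[...,2]<.08)&(C[...,0]>.25)
    n,l,st,ce=cv2.connectedComponentsWithStats(m.astype(np.uint8))
    for i in range(1,n):
        if st[i,4]>60:
            P=C[l==i];print("tall",ce[i].round(),P.min(0).round(3),P.max(0).round(3))
E
```

```text
time_s: 23.18
tool_pos: [0.4838, 0.2457, 0.0034]
eef_rot: [2.336, 2.1, 0.001]
contact_force: [-0.9, 0.1, -0.1]
finger_gap: 0.043
gripper_force: 0.0
time_s: 24.18
tool_pos: [0.4664, 0.0868, 0.1616]
eef_rot: [-2.339, -2.097, 0.0]
contact_force: [0.9, 0.0, -0.7]
finger_gap: 0.0429
gripper_force: 0.0
side
([293, 21], [0.8899, -1.0572, 0.1578], [0.8918, -1.0503, 0.0139], [131.0, 140.0, 141.0])
([575, 46], [-0.0157, -1.0513, 0.1963], [-0.0268, -1.0508, 0.0135], [129.0, 138.0, 139.0])
([283, 194], [0.6787, -0.1803, 0.0321], [0.6767, -0.1785, 0.0121], [119.0, 49.0, 99.0])
([218, 270], [0.7367, 0.0551, 0.031], [0.7362, 0.0574, 0.0121], [31.0, 38.0, 165.0])
([419, 309], [0.3595, 0.0685, 0.0307], [0.3601, 0.0704, 0.0125], [125.0, 130.0, 46.0])
([230, 389], [0.6306, 0.2821, 0.0308], [0.6295, 0.2839, 0.0145], [163.0, 171.0, 177.0])
([280, 400], [0.5507, 0.2833, 0.0307], [0.5496, 0.2853, 0.0146], [163.0, 171.0, 177.0])
([322, 406], [0.4856, 0.2785, 0.0309], [0.485, 0.2814, 0.0146], [163.0, 171.0, 177.0])
([265, 438], [0.5596, 0.3448, 0.1291], [0.5544, 0.3468, 0.0142], [53.0, 54.0, 56.0])
tall [12.
[... 780 characters left out ...]
 [0.5284, 0.2774, 0.0155], [230.0, 235.0, 237.0])
([471, 211], [0.6327, 0.2821, 0.0323], [0.6338, 0.2785, 0.0157], [235.0, 239.0, 241.0])
([255, 288], [0.561, -0.1754, 0.0304], [0.5618, -0.1771, 0.0134], [174.0, 76.0, 141.0])
([413, 303], [0.739, 0.0561, 0.0312], [0.74, 0.0537, 0.0138], [70.0, 73.0, 231.0])
([283, 340], [0.6797, -0.1823, 0.0312], [0.6809, -0.1824, 0.0141], [176.0, 79.0, 144.0])
tall [616.  17.] [0.251 1.041 0.05 ] [0.444 1.058 0.08 ]
tall [608. 135.] [0.627 0.64  0.05 ] [0.671 0.691 0.054]
tall [136. 236.] [ 0.348 -0.351  0.05 ] [ 0.395 -0.308  0.072]
tall [185. 331.] [ 0.566 -0.36   0.05 ] [ 0.636 -0.29   0.075]
tall [366. 326.] [ 0.725 -0.086  0.051] [ 0.778 -0.033  0.074]
```

View pics/end_side.png

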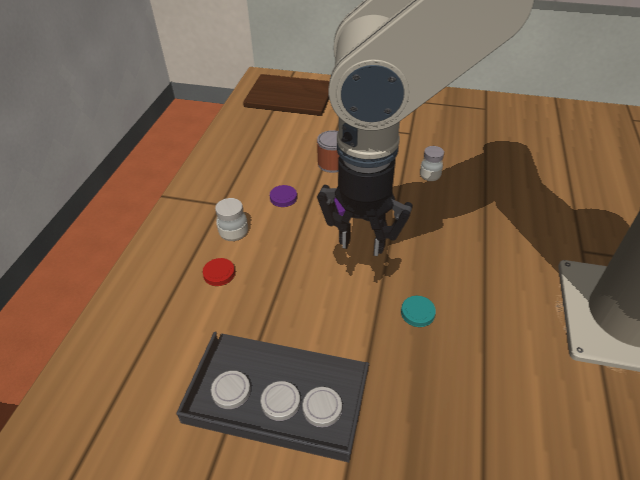

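All three white lids, at (230,389), (280,400) and (322,406), lie flat in the tray about 45 mm past the lip. The jars, can and look-alikes are where they started, and the arm is clear.

```bash
python3 -c "
from plant import env
print(env.hand_in())"
```

```text
the job is handed in; nothing more can be done
None
```

I swept all three white lids into the tray and handed the job in at about 24 s: each lies flat on the floor about 45 mm past the lip, and the jars, can and look-alike lids were not disturbed.

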